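# Lay out the weighing place and the pouring place for a resin casting

## Robot

A 6-joint arm with a two-finger parallel gripper is mounted at the origin on the work surface. World frame = base frame: x ahead of the robot, y to its left, z up, the work surface at z = 0. Lengths are in m, angles in rad, forces in N, time in s.
With the tool pointing down it reaches from about 0.3 to 0.875 m from the base axis. Payload 6.4 kg.
Tool frame: the origin (TCP) lies at the very end of the fingers, on their centre line; the grasp point (between the pads) lies 19 mm behind it (bot.pinch_z is the distance from the TCP to the grasp point, in m); y points along the fingers, z is the direction in which the jaws open and shut, and the axes are right-handed (so a half turn about y gives the same grasp; the last joint's range is limited). The gripper opens to 88 mm and grips with 3 to 60 N. Pads are 18 mm wide; open, the fingers measure 123 mm over their backs; the gripper's body (75 mm by 187 mm) begins 45 mm behind the grasp point.
Start: joints at [1.075, 0.181, 1.607, -0, 1.354, -0.206], TCP at [0.164, 0.551, 0.239] pointing down, gripper open.
Joint ranges: [-2.99, 2.99], [-0.89, 2.07], [0.3, 2.58], [-1.14, 4.28], [0, 2.63], [-3.12, 3.12]. Speed limits (rad/s): [2.57, 2.57, 3.01, 3.14, 3.14, 3.14].

## Interface

Orientations are given as [roll, pitch, yaw] about the fixed x, y, z axes, in that order (R = Rz(yaw) Ry(pitch) Rx(roll)).
In Python, from rig import bot gives the robot as it stands.
- The arm moves only by the tool play_rows, never from a script. Its argument "motion" is one flat list of numbers, 5 for each row, row after row: the opening, from -1 (shut) to 1 (fully open), then the shift along the world's x, y, z in m, then the turn about the world's z in rad. A call has exactly 5 rows; each row shifts and turns the pose as measured when the row begins; what a row does not reach is not made up. A row lasts 1/12 s, in which the tool goes at most 41.7 mm and 7.16 degrees, less where a joint would pass 70% of its speed; a pose out of reach is approached as far as the arm can. A call with a gripper value outside its range is refused whole. The fingers move at their own pace and stop on an object; "grip_force" is the grip in N (left out, the last holds). Time passes only in rows, so rows that do not move let the fingers close, or fill a call up. It gives the time, the measured TCP pose, the force and the opening at its end, in the units of the state.
- bot.observe(): the state, without advancing time (a new reading comes with each control period).
- bot.capture(name): name is "scene" or "top" or "wrist"; returns a dict with "image" (400x640x3 uint8, red, green, blue), "vertical_fov" (degrees; the focal length in pixels is half the picture's height over the tangent of half this angle, whatever the lens; pixels are square), "cx", "cy" (the principal point, pixels), "k1" (the pictures are not rectified: a ray, as slopes to the right and down, at radius r is drawn at 1 + k1 r^2 times it, then the intrinsics apply), "view" (4x4, takes a point from world to camera coordinates); the wrist camera has in their place "T_tool_cam" (4x4, takes a point from camera to tool coordinates, whose origin is the TCP and whose axes are the tool frame's). Camera axes: x right, y up, looking along -z (the intrinsics and any distortion apply to the point x, -y, -z); pixel columns grow to the right and rows downward; lengths in m; the calibration is good to about 2 mm. A picture is of the moment at which its call begins: read the wrist's pose just before it. There is no depth.
- bot.close_job(): hands the job in, once; it reports no verdict.
The state is a dict: "clock": time; "qpos": joint angles; "dq": joint speeds; "effort": joint torques, N m; "eef_pos": TCP position; "eef_rot": TCP orientation; "contact_force": force on the tool from outside, world axes, zero at the start; "torque": the same for the moment, N m; "gripper_width": opening from 0.0 (shut) to 1.0 (fully open).
Only numpy, scipy, OpenCV 4.12 (cv2) and the standard library are available. Lean on these libraries where they do the work, as an engineer would, in place of code of your own. Each camera call takes 0.05 s, during which the arm holds its last target. There are 200 camera calls.

## Task

Get the table ready for the next resin casting, left and right as seen from the robot's side: stand the mixing cup in the middle of the scale's plate, the big resin bottle beside the scale on its left and the smaller hardener bottle beside it on its right, both level with the middle of the plate; stand the squat pigment jar squarely behind the six-well mould and lay the spatula along the mould's right side, parallel to that side and centred on it. Leave a gap of about 2 cm between each of these four and the scale or mould it belongs to, with the bottles, jar and cup upright. Do not press hard on the scale, and leave the slim jar, the scissors and the dropper bottle where they are.

Things in the scene. Friction and masses are not known exactly. Their poses are not given: they have to be found in the camera images.
- scale: Low black digital scale with a square steel plate, fixed to the table. Origin: at table level under the centre of the plate. Its own x points away from the robot (turned up to 12 degrees either way), y to its left, z up. The case reaches x -85 to +53 mm and y -53 to +53 mm, 18 mm high; the plate is 94 x 94 mm, centred on the origin, its top 22 mm above the table. The display strip is at the near (-x) edge.
- mould: Milky white silicone mould, a rectangular slab with six small rectangular wells, fixed to the table: 76 mm along its own x, 96 mm along its y, 14 mm high. Origin: centre of its underside. x points away from the robot (turned up to 12 degrees either way), so behind it is +x and its right side is at -y; z up.
- cup: Empty white open mixing cup, round, 72 mm high, 53 mm across the foot widening to 63 mm across the rim, wall 3 mm, 30 g. Origin: centre of its underside, z up along its axis.
- resin_bottle: The big off-white bottle with a flat round white cap: body 56 mm across up to a height of 95 mm, then a shoulder; cap 32 mm across from 111 to 135 mm (the top); about 0.33 kg. Origin: centre of its underside, z up along its axis.
- hardener_bottle: The smaller off-white bottle with a pointed white nozzle: body 46 mm across up to a height of 74 mm, then a shoulder, collar 24 mm across at 87 to 97 mm, nozzle tip at 113 mm; about 0.17 kg. Origin: centre of its underside, z up along its axis.
- squat_jar: Squat round pigment jar with a black screw lid, 42 mm across and 42 mm high, about 45 g. Origin: centre of its underside, z up along its axis.
- spatula: Mixing spatula lying flat, 160 mm long: wooden handle 90 mm long, 16 mm wide and 13 mm thick, then a steel blade 70 mm long, 18 mm wide and 2 mm thick, carried 5 mm above the table. Origin: at the middle of its length and width, at its underside; x along it towards the blade tip, z up. The handle reaches x -80 to +10 mm; it balances close to x = 0, so grip the handle's front end, about x -10 mm. At the start it points roughly away from the robot, blade far.
- slim_jar: Bystander, to be left alone: slim tall pigment jar with a white lid, 32 mm across and 70 mm high. Origin: centre of its underside.
- scissors: Bystander, to be left alone: scissors with red handle rings lying flat, 150 mm long, 70 mm wide at the rings, 10 mm thick. Origin: near the pivot, at the underside; x along it towards the points.
- dropper_bottle: Bystander, to be left alone: tiny violet dropper bottle with a white cap, 25 mm across and 64 mm high, standing beyond the space between scale and mould. Origin: centre of its underside.

How it is judged:
At the end, for the whole second after the job is handed in: Cup upright on the plate, within 12 mm of its centre. Bottles and jar upright, spatula flat and parallel within 10 degrees: each with a 6 to 34 mm gap on its side of the scale or mould, centred within 15 mm (spatula 20 mm). All at rest; the three bystanders within 20 mm of their start (horizontal distance between cup and scale below 0.012 m and z of cup in the frame of scale between 0.018 and 0.027 m and angle between each of cup, resin_bottle, hardener_bottle, squat_jar's own z axis and vertical below 0.1 rad and y of resin_bottle in the frame of scale between 0.087 and 0.115 m and x of resin_bottle in the frame of scale between -0.015 and 0.015 m and height (world z) of each of resin_bottle, hardener_bottle, squat_jar, spatula below 0.006 m and y of hardener_bottle in the frame of scale between -0.11 and -0.082 m and x of hardener_bottle in the frame of scale between -0.015 and 0.015 m and x of squat_jar in the frame of mould between 0.065 and 0.093 m and y of squat_jar in the frame of mould between -0.015 and 0.015 m and y of spatula in the frame of mould between -0.091 and -0.063 m and x of spatula in the frame of mould between -0.02 and 0.02 m and angle between the x axis of spatula and the x axis of mould, either way round below 0.17 rad and angle between spatula's own z axis and vertical below 0.15 rad and linear speed of each of cup, resin_bottle, hardener_bottle, squat_jar, spatula below 0.01 m/s and distance of each of slim_jar, scissors, dropper_bottle from where it was at the start of the episode below 0.02 m); the robot touches nothing.
It fails at once if the scale is pressed with more than 40 N (contact force between scale and anything else above 40 N).
It fails at once if the slim jar, the scissors or the dropper bottle is pushed away by more than 30 mm (distance of any of slim_jar, scissors, dropper_bottle from where it was at the start of the episode above 0.03 m).
It also fails if it takes over 122 s, if anything falls off the work surface, if the arm or the gripper's body presses on something with over 40 N, if the wrist force passes 120 N, or if a joint passes its speed limit or range.

## Working session

There is one attempt and no reset: what is moved stays moved. The work goes in short steps, Python scripts to look and compute and a tool call to move; the robot and the scene stay as the last step left them, time stands still between calls to the robot, and variables do not carry over. Pictures are saved under pics/ and viewed, about 12 in all and at most 16, crops included, and the job is handed in when it is done.

Besides the shell and the picture viewer there is one more tool, called after "Call:" as name(argument=value, ...) on one line, values as JSON. play_rows: Moves the arm, as the interface text tells. Its arguments: {"type":"object","properties":{"motion":{"type":"array"},"grip_force":{"type":"number"}},"required":["motion"]}

```bash
ls; mkdir -p pics; cat > h.py <<'E'
import numpy as np, cv2
from rig import bot
def cam(c,T=None):
    f=200/np.tan(np.radians(c["vertical_fov"])/2)
    return f
def pose(c,s=None):
    # returns R,t camera->world
    if "view" in c:
        M=np.linalg.inv(np.array(c["view"]))
    else:
        from scipy.spatial.transform import Rotation as Ro
        W=np.eye(4);W[:3,:3]=Ro.from_euler('xyz',s["eef_rot"]).as_matrix();W[:3,3]=s["eef_pos"]
        M=W@np.array(c["T_tool_cam"])
    return M
def ray(c,px,M):
    f=cam(c);px=np.atleast_2d(np.array(px,float))
    d=(px-[c["cx"],c["cy"]])/f
    u=d.copy()
    for _ in range(20): u=d/(1+c["k1"]*(u**2).sum(1,keepdims=True))
    v=np.c_[u[:,0],-u[:,1],-np.ones(len(u))]
    return M[:3,3],v@M[:3,:3].T
def onplane(c,px,z,M):
    o,v=ray(c,px,M); return o+v*((z-o[2])/v[:,2])[:,None]
def proj(c,P,M):
    f=cam(c);P=(np.atleast_2d(P)-M[:3,3])@M[:3,:3]
    u=np.c_[P[:,0]/-P[:,2],-P[:,1]/-P[:,2]]
    u=u*(1+c["k1"]*(u**2).sum(1,keepdims=True))
    return u*f+[c["cx"],c["cy"]]
def shot(name,fn=None):
    s=bot.observe();c=bot.capture(name)
    if fn: cv2.imwrite("pics/"+fn,c["image"][:,:,::-1])
    return c,pose(c,s),s
E
python3 - <<'E'
from h import *
for n in("scene","top"):
    c,M,s=shot(n,n+"0.png"); print(n,{k:v for k,v in c.items() if k!="image"},M[:3,3])
print(s)
E
```

```text
pics
scene {'vertical_fov': 44.933545367067225, 'cx': 315.7141299414055, 'cy': 201.7959259452102, 'k1': 0.03779110527317972, 'view': array([[ 0.81885979,  0.57388617, -0.01110408, -0.49387795],
       [-0.40769653,  0.59512894,  0.69253526,  0.20873445],
       [ 0.40404477, -0.56256219,  0.72129856, -1.37996895],
       [ 0.        ,  0.        ,  0.        ,  1.        ]])} [ 1.04708635 -0.61711254  0.84532959]
top {'vertical_fov': 51.542069833589466, 'cx': 315.9739826229687, 'cy': 195.72478636349976, 'k1': -0.03026432822610034, 'view': array([[-1.24331160e-02, -9.99921511e-01, -1.54555455e-03,
         1.54618997e-02],
       [ 9.96092906e-01, -1.25206329e-02,  8.74194230e-02,
        -5.71935758e-01],
       [-8.74319129e-02, -4.52620097e-04,  9.96170395e-01,
        -1.16007960e+00],
       [ 0.00000000e+00,  0.00000000e+00,  0.00000000e+00,
         1.00000000e+00]])} [0.46846541 0.00777461 1.20565915]
{'clock': 0.05, 'qpos': array([ 1.07467844e+00,  1.81485274e-01,  1.60794486e+00, -2.11984434e-05,
        1.35379571e+00, -2.06271634e-01]), 'dq': array([-0.00030719, -0.00086087, -0.00119023, -0.0011068 , -0.00150019,
       -0.00012155]), 'effort': array([-1.75985274e-04, -4.35193169e+01, -3.43035507e+01,  7.05317524e-02,
        3.40274011e-02, -4.56773751e-05]), 'eef_pos': array([0.16406641, 0.55057008, 0.23787201]), 'eef_rot': array([-1.57239913e+00,  3.14241034e-04, -2.89841922e-01]), 'contact_force': array([-0.24002608, -0.04751039,  1.30152112]), 'torque': array([-0.0206517 ,  0.04787219, -0.00614162]), 'gripper_width': 1.001849407563904}
```

View pics/top0.png

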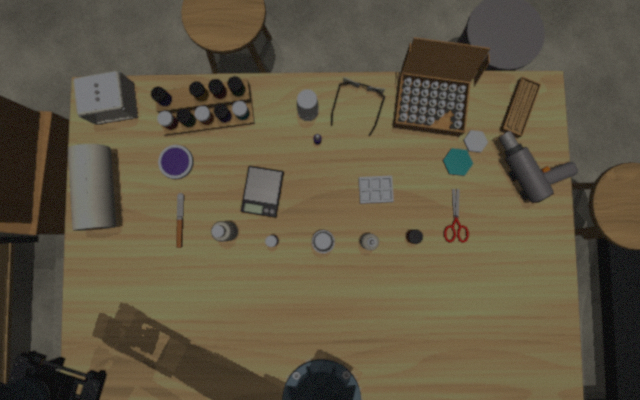

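View pics/scene0.png

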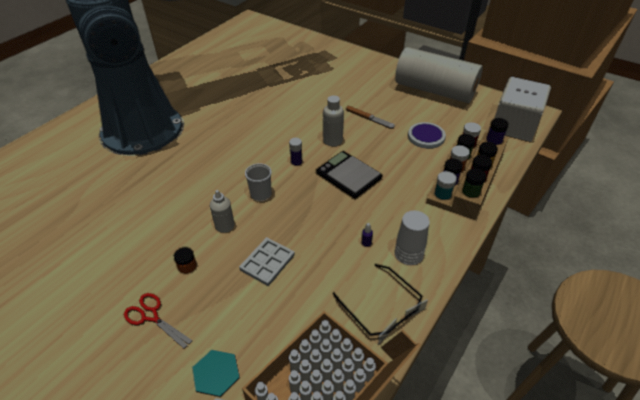

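The top view shows, in pixels: scale (263,191), mould (376,189), resin (222,231), slim jar (271,241), cup (322,241), hardener (369,241), squat jar (414,236), spatula (180,220), scissors (455,220) and dropper (317,139).

```bash
python3 - <<'E'
from h import *
c,M,s=shot("top")
im=c["image"][:,:,::-1]
cr=im[125:265,160:480]; cr=cv2.convertScaleAbs(cr,alpha=1.6)
cv2.imwrite("pics/c1.png",cv2.resize(cr,None,fx=2.5,fy=2.5,interpolation=cv2.INTER_CUBIC))
def p(n,px,z): print(n,onplane(c,px,z,M)[0].round(3))
p("scale",(264,187),.022);p("mould",(376.5,190),.014);p("resin",(219,231),.135);p("cup",(322.5,241),.072)
p("hard",(370,241),.105);p("jar",(414.5,236.5),.042);p("spat h1",(179.5,246),.013);p("spat h2",(180.5,219),.013);p("tip",(181,195),.006)
p("slim",(271,241),.07);p("drop",(317.5,139),.064)
E
```

```text
scale [0.599 0.157 0.022]
mould [ 0.587 -0.167  0.014]
resin [0.474 0.26  0.135]
cup [ 0.444 -0.008  0.072]
hard [ 0.443 -0.133  0.105]
jar [ 0.453 -0.266  0.042]
spat h1 [0.433 0.402 0.013]
spat h2 [0.511 0.4   0.013]
tip [0.581 0.402 0.006]
slim [0.446 0.133 0.07 ]
drop [0.728 0.002 0.064]
```

View pics/c1.png

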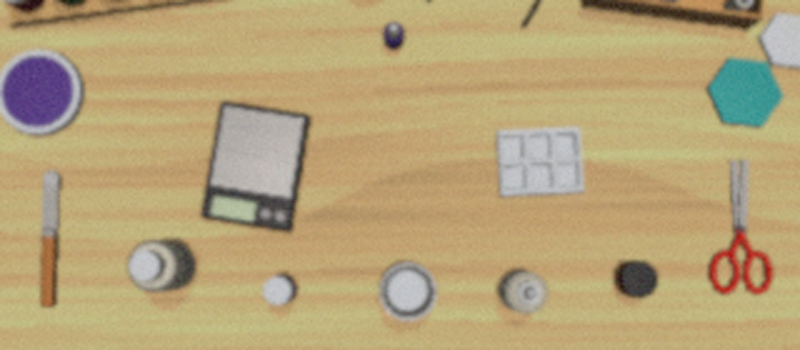

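```bash
python3 - <<'E'
from h import *
c,M,s=shot("top")
q=lambda L:[(160+(u+.5)/2.5-.5,125+(v+.5)/2.5-.5) for u,v in L]
P=onplane(c,q([(220,103),(309,116),(292,230),(203,216)]),.018,M);print(P.round(3))
e=lambda a,b:(np.hypot(*(b-a)[:2]).round(3),np.degrees(np.arctan2((b-a)[1],(b-a)[0])).round(1))
print(e(P[3],P[0]),e(P[2],P[1]),e(P[1],P[0]),e(P[2],P[3]))
P=onplane(c,q([(497,130),(580,127),(584,192),(500,196)]),.014,M);print(P.round(3),P.mean(0))
print(e(P[3],P[0]),e(P[2],P[1]),e(P[1],P[0]),e(P[2],P[3]))
E
```

```text
[[0.662 0.205 0.018]
 [0.645 0.102 0.018]
 [0.514 0.122 0.018]
 [0.531 0.224 0.018]]
(np.float64(0.132), np.float64(-8.4)) (np.float64(0.133), np.float64(-8.7)) (np.float64(0.105), np.float64(80.9)) (np.float64(0.104), np.float64(80.4))
[[ 0.627 -0.116  0.014]
 [ 0.629 -0.212  0.014]
 [ 0.554 -0.215  0.014]
 [ 0.55  -0.118  0.014]] [ 0.58993494 -0.16500884  0.014     ]
(np.float64(0.077), np.float64(1.4)) (np.float64(0.076), np.float64(1.9)) (np.float64(0.097), np.float64(91.4)) (np.float64(0.097), np.float64(92.0))
```

Call:
play_rows(motion=[1, 0.026, -0.031, 0.005, 0.02, 1, 0.026, -0.031, 0.005, 0.02, 1, 0.026, -0.031, 0.005, 0.02, 1, 0.026, -0.031, 0.005, 0.02, 1, 0.026, -0.031, 0.005, 0.02], grip_force=15)

```text
clock: 0.62
eef_pos: [0.2908, 0.394, 0.2608]
eef_rot: [-1.575, 0.004, -0.172]
contact_force: [0.7, 0.2, 0.7]
gripper_width: 1.0
```

Call:
play_rows(motion=[1, 0.026, -0.031, 0, 0.02, 1, 0.026, -0.031, 0, 0.02, 1, 0.026, -0.031, 0, 0, 1, 0.026, -0.031, 0, 0, 1, 0.026, -0.031, 0, 0])

```text
clock: 1.03
eef_pos: [0.4235, 0.2328, 0.2627]
eef_rot: [-1.572, 0.001, -0.127]
contact_force: [0.2, 0.4, -0.5]
gripper_width: 0.995
```

Call:
play_rows(motion=[1, 0.026, -0.031, 0, 0, 1, 0.026, -0.031, 0, 0, 1, 0.02, -0.02, 0, 0, 1, 0, 0, 0, 0, 1, 0, 0, 0, 0])

```text
clock: 1.45
eef_pos: [0.5011, 0.1399, 0.2624]
eef_rot: [-1.573, -0.001, -0.137]
contact_force: [0.4, 0.9, 0.0]
gripper_width: 1.003
```

```bash
python3 - <<'E'
from h import *
c,M,s=shot("wrist","w1.png"); print(c["vertical_fov"],np.round(c["T_tool_cam"],3).tolist(),s["eef_pos"])
print(proj(c,[[.6,.158,.02],[.446,.133,.07],[.474,.26,.135],[.444,-.008,.072]],M).round())
np.save("w1.npy",{"c":c,"M":M},allow_pickle=True)
E
```

```text
65.31773185447145 [[-0.002, -0.948, -0.318, -0.082], [0.001, 0.318, -0.948, -0.145], [1.0, -0.002, 0.0, -0.0], [0.0, 0.0, 0.0, 1.0]] [0.50106853 0.1399136  0.26238032]
[[343. 232.]
 [307. 122.]
 [453. 141.]
 [176. 139.]]
```

View pics/w1.png

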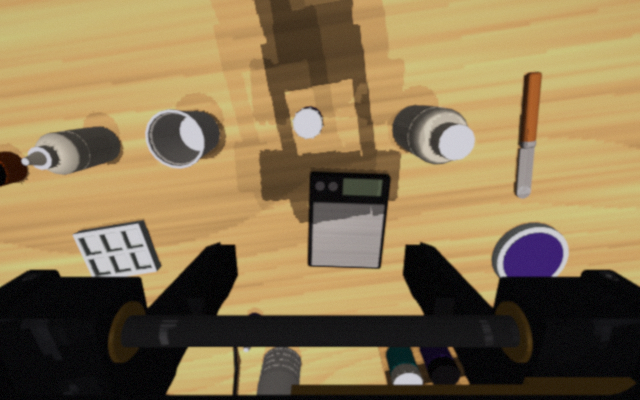

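The wrist view shows the scale at corners (311,172), (390,175), (381,268), (308,266). It also shows the cup rim (176,139), resin cap (456,142), hardener tip (33,158), mould (117,250), spatula (528,135) and slim jar (307,122). I'll now compare these with the top-view positions.

```bash
python3 - <<'E'
from h import *
d=np.load("w1.npy",allow_pickle=True).item();c,M=d["c"],d["M"]
e=lambda a,b:(np.hypot(*(b-a)[:2]).round(3),np.degrees(np.arctan2((b-a)[1],(b-a)[0])).round(1))
P=onplane(c,[(311,172),(390,175),(381,268),(308,266)],.018,M);print(P.round(3).tolist(),e(P[0],P[3]),e(P[1],P[2]),e(P[0],P[1]),e(P[3],P[2]))
x=np.array([np.cos(-.148),np.sin(-.148)]);print("scale o",(P.mean(0)[:2]+.016*x).round(4))
P=onplane(c,[(74,233),(144,222),(159,268),(90,278)],.014,M);print(P.round(3).tolist(),P.mean(0).round(4),e(P[0],P[3]),e(P[1],P[2]),e(P[0],P[1]),e(P[3],P[2]))
for n,p,z in[("resin",(456,142),.135),("cup",(176,139),.072),("hard",(33,158),.113),("h0",(533,73),.013),("h1",(527,143),.013),("tip",(524,195),.006),("slim",(307,122),.07)]:print(n,onplane(c,p,z,M)[0].round(4))
E
```

```text
[[0.512, 0.126, 0.018], [0.53, 0.226, 0.018], [0.664, 0.205, 0.018], [0.647, 0.102, 0.018]] (np.float64(0.137), np.float64(-10.0)) (np.float64(0.136), np.float64(-9.0)) (np.float64(0.101), np.float64(80.1)) (np.float64(0.104), np.float64(80.6))
scale o [0.6041 0.1625]
[[0.555, -0.212, 0.014], [0.552, -0.111, 0.014], [0.624, -0.112, 0.014], [0.627, -0.216, 0.014]] [ 0.5895 -0.1626  0.014 ] (np.float64(0.072), np.float64(-3.6)) (np.float64(0.072), np.float64(-0.8)) (np.float64(0.101), np.float64(91.7)) (np.float64(0.105), np.float64(91.5))
resin [0.4748 0.2622 0.135 ]
cup [ 0.4443 -0.008   0.072 ]
hard [ 0.4404 -0.1292  0.113 ]
h0 [0.4304 0.4008 0.013 ]
h1 [0.5127 0.4    0.013 ]
tip [0.585  0.4057 0.006 ]
slim [0.4457 0.1331 0.07  ]
```

Call:
play_rows(motion=[1, -0.0115, -0.03, -0.022, 0, 1, -0.0115, -0.03, -0.022, 0, 1, -0.0115, -0.03, -0.022, 0, 1, -0.0115, -0.03, -0.022, 0, 1, -0.0115, -0.028, -0.022, 0], grip_force=8)

```text
clock: 1.92
eef_pos: [0.4432, -0.0016, 0.1548]
eef_rot: [-1.57, -0.015, -0.119]
contact_force: [0.9, -0.1, 0.0]
gripper_width: 0.998
```

Call:
play_rows(motion=[1, 0, 0, -0.015, 0, 1, 0, 0, -0.015, 0, 1, 0, 0, -0.015, 0, 1, 0, 0, 0, 0, 1, 0, 0, 0, 0])

```text
clock: 2.33
eef_pos: [0.4346, 0.0009, 0.1038]
eef_rot: [-1.568, -0.006, -0.117]
contact_force: [0.1, -0.1, 0.4]
gripper_width: 0.999
```

Call:
play_rows(motion=[1, 0.005, -0.005, -0.01, 0, 1, 0.004, -0.004, -0.02, 0, 1, 0, 0, -0.02, 0, 1, 0, 0, -0.015, 0, 1, 0, 0, 0, 0])

```text
clock: 2.75
eef_pos: [0.4481, -0.0044, 0.0431]
eef_rot: [-1.569, -0.017, -0.108]
contact_force: [-0.7, 0.3, 0.4]
gripper_width: 0.997
```

Call:
play_rows(motion=[1, -0.004, -0.004, -0.007, 0, 1, 0, 0, 0, 0, -0.2, 0, 0, 0, 0, -1, 0, 0, 0, 0, -1, 0, 0, 0, 0])

```text
clock: 3.17
eef_pos: [0.4464, -0.0075, 0.0401]
eef_rot: [-1.57, -0.022, -0.105]
contact_force: [-0.5, 0.6, 0.3]
gripper_width: 0.798
```

Call:
play_rows(motion=[-1, 0, 0, 0, 0, -1, 0, 0, 0, 0, -1, 0, 0, 0, 0, -1, 0, 0, 0, 0, -1, 0, 0, 0, 0])

```text
clock: 3.58
eef_pos: [0.4478, -0.0079, 0.0419]
eef_rot: [-1.571, -0.026, -0.105]
contact_force: [-0.1, 0.4, 0.1]
gripper_width: 0.679
```

Call:
play_rows(motion=[-1, 0, 0, 0.02, 0, -1, 0, 0, 0.03, 0, -1, 0.01, 0.01, 0.02, 0, -1, 0.025, 0.026, 0, 0, -1, 0.025, 0.026, 0, -0.02])

```text
clock: 4.0
eef_pos: [0.5039, 0.0532, 0.1135]
eef_rot: [-1.57, -0.018, -0.132]
contact_force: [0.8, -0.3, -0.5]
gripper_width: 0.678
```

Call:
play_rows(motion=[-1, 0.025, 0.026, 0, -0.02, -1, 0.025, 0.026, 0, -0.02, -1, 0.025, 0.026, 0, 0, -1, 0.012, 0.015, 0, 0, -1, 0, 0, 0, 0])

```text
clock: 4.42
eef_pos: [0.5988, 0.155, 0.115]
eef_rot: [-1.568, -0.024, -0.174]
contact_force: [-0.7, -0.1, -0.0]
gripper_width: 0.678
```

Call:
play_rows(motion=[-1, 0.003, 0.003, -0.01, 0, -1, 0.003, 0.003, -0.015, 0, -1, 0, 0, -0.01, 0, -1, 0, 0, -0.004, 0, -1, 0, 0, 0, 0])

```text
clock: 4.83
eef_pos: [0.6019, 0.1594, 0.0709]
eef_rot: [-1.571, -0.02, -0.173]
contact_force: [-0.6, 0.0, -0.8]
gripper_width: 0.681
```

Checking from the wrist camera before releasing.

Call:
play_rows(motion=[-1, 0.002, 0.001, -0.003, 0, -1, 0, 0, -0.002, 0, -1, 0, 0, -0.001, 0, -1, 0, 0, 0, 0, -1, 0, 0, 0, 0])

```text
clock: 5.25
eef_pos: [0.6033, 0.1581, 0.0649]
eef_rot: [-1.571, -0.019, -0.176]
contact_force: [0.2, 0.2, -0.2]
gripper_width: 0.678
```

```bash
python3 - <<'E'
from h import *
c,M,s=shot("top");w,Mw,s=shot("wrist")
a=cv2.resize(c["image"][140:260,160:300],None,fx=4,fy=4,interpolation=2)
b=cv2.resize(w["image"],None,fx=.375*2/3*2,fy=.375*2/3*2)
print(s["eef_pos"],s["contact_force"],proj(c,[.602,.161,.022],M),proj(c,[.602,.161,.094],M))
cv2.imwrite("pics/c2.png",cv2.convertScaleAbs(a[:,:,::-1],alpha=1.5))
cv2.imwrite("pics/w2.png",w["image"][:,:,::-1])
E
```

```text
[0.60335537 0.15813468 0.06495463] [-0.01652593 -0.23098002 -0.52198242] [[262.76377498 186.12204791]] [[259.31689829 183.17900198]]
```

View pics/w2.png

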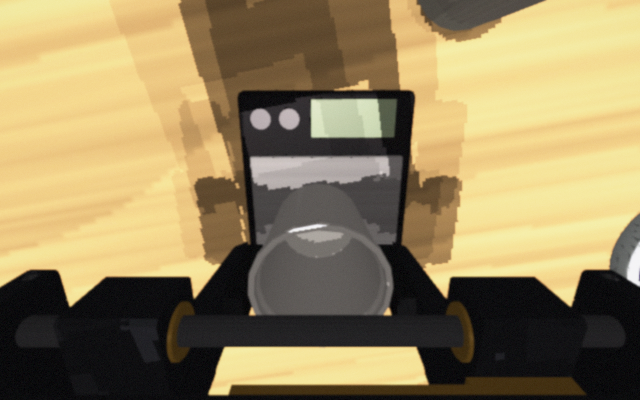

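```bash
python3 - <<'E'
from h import *
w,M,s=shot("wrist")
P=onplane(w,[(251,156),(403,154),(240,93),(413,93),(320,185)],.022,M);print(P.round(4)); P2=onplane(w,[(240,93),(413,93)],.018,M);print(P2.round(4))
d=P2[1]-P2[0];print(np.degrees(np.arctan2(d[1],d[0]))-90,np.hypot(*d[:2]))
a=np.arctan2(d[1],d[0])-np.pi/2;x=np.array([np.cos(a),np.sin(a)]);print(P2.mean(0)[:2]+.085*x,P[:2].mean(0)[:2]+.047*x, "cup",P[4,:2]+.0265*x)
E
```

```text
[[0.5511 0.125  0.022 ]
 [0.5658 0.2158 0.022 ]
 [0.5149 0.1278 0.022 ]
 [0.5319 0.2243 0.022 ]
 [0.5764 0.163  0.022 ]]
[[0.5148 0.1268 0.018 ]
 [0.5321 0.2254 0.018 ]]
-9.968286655229392 0.10008130627344337
[0.60718379 0.16139754] [0.60474077 0.16226389] cup [0.60251113 0.15842017]
```

Call:
play_rows(motion=[-1, 0.001, 0.002, -0.001, 0, -1, 0, 0, 0, 0, 0.8, 0, 0, 0, 0, 0.8, 0, 0, 0, 0, 0.8, 0, 0, 0, 0])

```text
clock: 5.82
eef_pos: [0.605, 0.1609, 0.0647]
eef_rot: [-1.571, -0.021, -0.175]
contact_force: [0.9, 0.5, 0.4]
gripper_width: 0.881
```

Call:
play_rows(motion=[0.8, 0, 0, 0, 0, 0.8, 0, 0, 0.01, 0, 0.8, 0, 0, 0.03, 0, 0.8, 0, 0, 0.035, 0, 0.8, 0, 0, 0.035, 0])

```text
clock: 6.23
eef_pos: [0.5976, 0.1601, 0.1696]
eef_rot: [-1.575, -0.003, -0.175]
contact_force: [0.9, -0.3, -0.3]
gripper_width: 0.901
```

Call:
play_rows(motion=[1, -0.025, 0.02, 0.015, 0, 1, -0.03, 0.025, 0, 0, 1, -0.03, 0.025, 0, 0, 1, -0.03, 0.025, 0, 0, 1, -0.005, 0.005, 0, 0])

```text
clock: 6.65
eef_pos: [0.482, 0.2609, 0.2018]
eef_rot: [-1.567, -0.026, -0.183]
contact_force: [-0.2, 0.2, -0.5]
gripper_width: 1.002
```

Call:
play_rows(motion=[1, 0, 0, 0, 0, 1, 0, 0, 0, 0, 1, 0, 0, 0, 0, 1, 0, 0, 0, 0, 1, 0, 0, 0, 0], grip_force=25)

```text
clock: 7.07
eef_pos: [0.4834, 0.261, 0.2046]
eef_rot: [-1.566, -0.03, -0.181]
contact_force: [-0.4, -0.3, -0.4]
gripper_width: 1.002
```

```bash
python3 - <<'E'
from h import *
w,M,s=shot("wrist","w3.png");print(s["eef_pos"],s["eef_rot"]);c,Mt,s=shot("top")
q=cv2.resize(c["image"][140:260,160:300],None,fx=4,fy=4,interpolation=2)[:,:,::-1]
z=np.zeros((480,800,3),np.uint8);z[:,:560]=q[:480,:560]
cv2.imwrite("pics/c3.png",np.hstack([cv2.convertScaleAbs(q,alpha=1.5)]))
E
```

```text
[0.4834083  0.26095229 0.20464919] [-1.56607061 -0.02979987 -0.18050102]
```

View pics/w3.png

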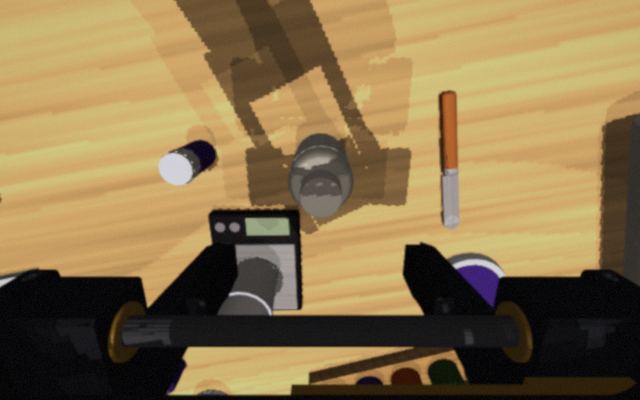

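Call:
play_rows(motion=[1, -0.004, 0, -0.01, 0, 1, -0.004, 0, -0.02, 0, 1, 0, 0, -0.02, 0, 1, 0, 0, -0.01, 0, 1, 0, 0, 0, 0])

```text
clock: 7.58
eef_pos: [0.4757, 0.2589, 0.1403]
eef_rot: [-1.566, -0.03, -0.185]
contact_force: [-0.6, -0.6, -0.2]
gripper_width: 1.001
```

Call:
play_rows(motion=[1, -0.001, 0.002, -0.02, 0, 1, 0, 0, -0.02, 0, 1, 0, 0, -0.012, 0, 1, 0, 0, -0.005, 0, 1, 0, 0, 0, 0])

```text
clock: 8.0
eef_pos: [0.4756, 0.2606, 0.0819]
eef_rot: [-1.566, -0.03, -0.186]
contact_force: [-0.2, -0.4, 0.0]
gripper_width: 0.999
```

Call:
play_rows(motion=[1, -0.001, 0, -0.004, 0, -1, 0, 0, 0, 0, -1, 0, 0, 0, 0, -1, 0, 0, 0, 0, -1, 0, 0, 0, 0])

```text
clock: 8.42
eef_pos: [0.4768, 0.2612, 0.081]
eef_rot: [-1.564, -0.034, -0.186]
contact_force: [-0.1, 1.6, -0.2]
gripper_width: 0.726
```

Call:
play_rows(motion=[-1, 0, 0, 0, 0, -1, 0, 0, 0, 0, -1, 0, 0, 0, 0, -1, 0, 0, 0, 0, -1, 0, 0, 0, 0])

```text
clock: 8.83
eef_pos: [0.477, 0.2615, 0.0818]
eef_rot: [-1.563, -0.035, -0.186]
contact_force: [0.3, 1.0, -1.6]
gripper_width: 0.625
```

Call:
play_rows(motion=[-1, 0, 0, 0.015, 0, -1, 0, 0, 0.025, 0, -1, 0.02, 0.002, 0, 0, -1, 0.03, 0.003, 0, 0, -1, 0.03, 0, 0, 0])

```text
clock: 9.25
eef_pos: [0.5499, 0.2662, 0.12]
eef_rot: [-1.569, -0.023, -0.182]
contact_force: [0.9, 1.0, -2.7]
gripper_width: 0.628
```

Call:
play_rows(motion=[-1, 0.03, 0, 0, 0, -1, 0.025, 0, 0, 0, -1, 0.01, 0, 0, 0, -1, 0, 0, 0, 0, -1, 0, 0, 0, 0])

```text
clock: 9.67
eef_pos: [0.621, 0.2644, 0.1168]
eef_rot: [-1.571, -0.022, -0.184]
contact_force: [-0.3, 0.3, -3.9]
gripper_width: 0.624
```

Call:
play_rows(motion=[-1, 0.001, -0.002, -0.01, 0, -1, 0, 0, -0.01, 0, -1, 0, 0, -0.007, 0, -1, 0, 0, -0.003, 0, -1, 0, 0, 0, 0])

```text
clock: 10.08
eef_pos: [0.6166, 0.2625, 0.0816]
eef_rot: [-1.573, -0.016, -0.183]
contact_force: [-1.1, 1.0, 1.4]
gripper_width: 0.629
```

Call:
play_rows(motion=[0.65, 0, 0, 0, 0, 0.65, 0, 0, 0, 0, 0.65, 0, 0, 0, 0, 0.65, 0, 0, 0.005, 0, 0.65, 0, 0, 0.02, 0])

```text
clock: 10.5
eef_pos: [0.615, 0.2627, 0.1059]
eef_rot: [-1.574, -0.014, -0.182]
contact_force: [-0.7, -0.3, -0.0]
gripper_width: 0.826
```

Call:
play_rows(motion=[0.65, 0, 0, 0.03, 0, 0.65, 0, 0, 0.035, 0, 0.65, 0, 0, 0.03, 0, 0.65, 0, 0, 0, 0, 0.65, 0, 0, 0, 0])

```text
clock: 10.92
eef_pos: [0.6172, 0.2631, 0.2133]
eef_rot: [-1.57, -0.023, -0.182]
contact_force: [0.6, -0.3, -1.2]
gripper_width: 0.826
```

Call:
play_rows(motion=[1, -0.016, -0.036, 0, 0, 1, -0.016, -0.036, 0, 0, 1, -0.016, -0.036, 0, 0, 1, -0.016, -0.036, 0, 0, 1, -0.016, -0.036, 0, 0])

```text
clock: 11.33
eef_pos: [0.5355, 0.0845, 0.2122]
eef_rot: [-1.567, -0.027, -0.172]
contact_force: [1.0, -0.4, -0.0]
gripper_width: 1.002
```

Call:
play_rows(motion=[1, -0.016, -0.036, 0, 0, 1, -0.016, -0.036, 0, 0, 1, -0.016, -0.036, 0, 0, 1, -0.016, -0.036, 0, 0, 1, -0.016, -0.034, -0.01, 0])

```text
clock: 11.75
eef_pos: [0.4492, -0.1005, 0.2004]
eef_rot: [-1.568, -0.027, -0.169]
contact_force: [0.1, 0.0, 0.8]
gripper_width: 0.998
```

Call:
play_rows(motion=[1, 0, 0, -0.02, 0, 1, 0, 0, -0.02, 0, 1, 0, 0, 0, 0, 1, 0, 0, 0, 0, 1, 0, 0, 0, 0])

```text
clock: 12.17
eef_pos: [0.4439, -0.1081, 0.1571]
eef_rot: [-1.569, -0.024, -0.182]
contact_force: [-0.7, 0.7, -0.2]
gripper_width: 0.997
```

```bash
python3 - <<'E'
from h import *
w,M,s=shot("wrist","w4.png");print(s["eef_pos"],s["eef_rot"],proj(w,[[.441,-.130,.113],[.441,-.13,.0]],M))
np.save("w4.npy",{"c":w,"M":M},allow_pickle=True)
E
```

```text
[ 0.44388199 -0.10813187  0.15711551] [-1.5693234  -0.02379208 -0.18240737] [[286.35828975 225.46141214]
 [297.66962033 177.83900599]]
```

View pics/w4.png

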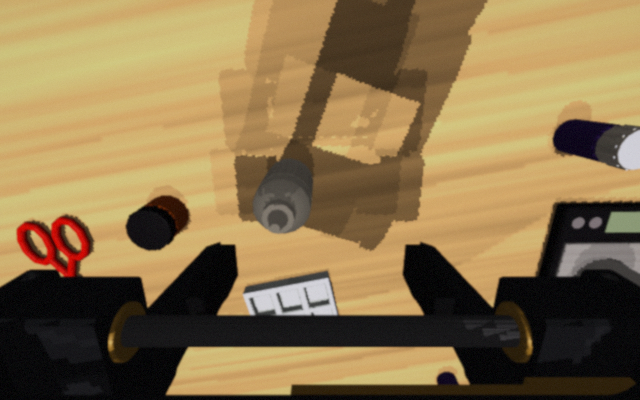

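The wrist view has the nozzle tip at (281,220) and the squat jar lid at (150,230).

```bash
python3 - <<'E'
from h import *
d=np.load("w4.npy",allow_pickle=True).item();c,M=d["c"],d["M"]
print(onplane(c,(280,218),.113,M),onplane(c,(151,228),.042,M))
E
```

```text
[[ 0.43502164 -0.13293121  0.113     ]] [[ 0.45205991 -0.26591913  0.042     ]]
```

Call:
play_rows(motion=[1, 0, -0.011, -0.01, 0, 1, 0, -0.012, -0.01, 0, 1, 0, 0, -0.01, 0, 1, 0, 0, -0.01, 0, 1, 0, 0, 0, 0])

```text
clock: 12.63
eef_pos: [0.4472, -0.1335, 0.1167]
eef_rot: [-1.572, -0.031, -0.177]
contact_force: [-0.8, 0.4, -0.8]
gripper_width: 1.005
```

Call:
play_rows(motion=[1, -0.004, 0.001, -0.015, 0, 1, -0.004, 0, -0.02, 0, 1, 0, 0, -0.015, 0, 1, 0, 0, -0.007, 0, 1, 0, 0, 0, 0])

```text
clock: 13.05
eef_pos: [0.4394, -0.1331, 0.0568]
eef_rot: [-1.572, -0.031, -0.178]
contact_force: [0.3, -0.7, -0.4]
gripper_width: 1.001
```

Call:
play_rows(motion=[-1, 0, 0, 0, 0, -1, 0, 0, 0, 0, -1, 0, 0, 0, 0, -1, 0, 0, 0, 0, -1, 0, 0, 0, 0])

```text
clock: 13.47
eef_pos: [0.4413, -0.1341, 0.0593]
eef_rot: [-1.573, -0.034, -0.177]
contact_force: [-0.4, 0.3, -0.1]
gripper_width: 0.645
```

Call:
play_rows(motion=[-1, 0, 0, 0, 0, -1, 0, 0, 0, 0, -1, 0, 0, 0, 0, -1, 0, 0, 0, 0, -1, 0, 0, 0, 0])

```text
clock: 13.88
eef_pos: [0.442, -0.1345, 0.0604]
eef_rot: [-1.574, -0.036, -0.177]
contact_force: [0.2, -0.6, -1.4]
gripper_width: 0.509
```

Call:
play_rows(motion=[-1, 0, 0, 0, 0, -1, 0, 0, 0, 0, -1, 0, 0, 0, 0, -1, 0, 0, 0, 0, -1, 0, 0, 0.01, 0])

```text
clock: 14.3
eef_pos: [0.4405, -0.1336, 0.069]
eef_rot: [-1.572, -0.032, -0.177]
contact_force: [0.6, -0.2, -2.4]
gripper_width: 0.511
```

Call:
play_rows(motion=[-1, 0, 0, 0.02, 0, -1, 0.01, 0.014, 0.015, 0, -1, 0.021, 0.028, 0, 0, -1, 0.021, 0.028, 0, 0, -1, 0.021, 0.028, 0, 0])

```text
clock: 14.72
eef_pos: [0.5139, -0.037, 0.1102]
eef_rot: [-1.574, -0.034, -0.187]
contact_force: [1.3, -0.8, -1.5]
gripper_width: 0.506
```

Call:
play_rows(motion=[-1, 0.021, 0.028, 0, 0, -1, 0.021, 0.028, 0, 0, -1, 0.021, 0.028, 0, 0, -1, 0.01, 0.014, 0, 0, -1, 0, 0, 0, 0])

```text
clock: 15.13
eef_pos: [0.5932, 0.0716, 0.115]
eef_rot: [-1.572, -0.039, -0.183]
contact_force: [-1.2, -0.9, -1.1]
gripper_width: 0.507
```

Call:
play_rows(motion=[-1, 0.001, -0.003, -0.015, 0, -1, 0, -0.003, -0.02, 0, -1, 0, 0, -0.01, 0, -1, 0, 0, -0.004, 0, -1, 0, 0, 0, 0])

```text
clock: 15.55
eef_pos: [0.5937, 0.0656, 0.067]
eef_rot: [-1.573, -0.04, -0.18]
contact_force: [0.2, -0.6, -1.9]
gripper_width: 0.507
```

Call:
play_rows(motion=[-1, -0.002, 0, -0.003, 0, -1, 0, 0, -0.003, 0, -1, 0, 0, -0.001, 0, -1, 0, 0, 0, 0, -1, 0, 0, 0, 0])

```text
clock: 15.97
eef_pos: [0.5921, 0.0641, 0.062]
eef_rot: [-1.573, -0.042, -0.182]
contact_force: [-0.7, -0.1, -1.9]
gripper_width: 0.508
```

Call:
play_rows(motion=[-1, 0, 0, -0.002, 0, -1, 0, 0, -0.001, 0, -1, 0, 0, 0, 0, 0.4, 0, 0, 0, 0, 0.4, 0, 0, 0, 0])

```text
clock: 16.38
eef_pos: [0.5939, 0.0639, 0.0608]
eef_rot: [-1.572, -0.046, -0.181]
contact_force: [0.6, -0.8, 0.8]
gripper_width: 0.637
```

Call:
play_rows(motion=[0.4, 0, 0, 0, 0, 0.4, 0, 0, 0.015, 0, 0.4, 0, 0, 0.03, 0, 0.4, 0, 0, 0.035, 0, 0.4, 0, 0, 0.035, 0])

```text
clock: 16.8
eef_pos: [0.5868, 0.0646, 0.1698]
eef_rot: [-1.574, -0.028, -0.182]
contact_force: [1.3, 0.8, -0.3]
gripper_width: 0.699
```

Call:
play_rows(motion=[1, -0.015, -0.037, 0, 0.02, 1, -0.015, -0.037, 0, 0.02, 1, -0.015, -0.037, 0, 0.02, 1, -0.015, -0.037, 0, 0.02, 1, -0.015, -0.037, 0, 0.02])

```text
clock: 17.22
eef_pos: [0.5177, -0.1193, 0.1833]
eef_rot: [-1.574, -0.052, -0.063]
contact_force: [0.6, 0.4, -0.5]
gripper_width: 1.001
```

Call:
play_rows(motion=[1, -0.015, -0.037, 0, 0.02, 1, -0.015, -0.037, 0, 0.02, 1, -0.015, -0.037, -0.01, 0.02, 1, -0.008, -0.025, -0.02, 0.02, 1, 0, 0, -0.01, 0])

```text
clock: 17.63
eef_pos: [0.4617, -0.2682, 0.1483]
eef_rot: [-1.584, -0.061, 0.018]
contact_force: [0.8, 0.6, -0.4]
gripper_width: 0.996
```

Call:
play_rows(motion=[1, 0, 0, -0.02, 0, 1, 0, 0, -0.02, 0, 1, 0, 0, 0, 0, 1, 0, 0, 0, 0, 1, 0, 0, 0, 0], grip_force=15)

```text
clock: 18.05
eef_pos: [0.4605, -0.2687, 0.1061]
eef_rot: [-1.582, -0.06, 0.012]
contact_force: [0.5, 0.1, 0.3]
gripper_width: 1.002
```

Call:
play_rows(motion=[1, -0.004, 0.002, -0.02, 0, 1, -0.003, 0, -0.025, 0, 1, 0, 0, -0.02, 0, 1, 0, 0, -0.015, 0, 1, 0, 0, 0, 0])

```text
clock: 18.47
eef_pos: [0.4598, -0.2681, 0.0323]
eef_rot: [-1.592, -0.071, 0.017]
contact_force: [-0.4, 0.7, 0.0]
gripper_width: 1.004
```

Call:
play_rows(motion=[1, -0.005, 0.001, -0.012, 0, 1, -0.002, 0, -0.008, 0, 1, 0, 0, -0.003, 0, 1, 0, 0, 0, 0, -1, 0, 0, 0, 0])

```text
clock: 18.88
eef_pos: [0.4574, -0.2686, 0.0148]
eef_rot: [-1.598, -0.078, 0.021]
contact_force: [-0.3, -0.5, 0.4]
gripper_width: 0.945
```

Call:
play_rows(motion=[-1, 0, 0, 0, 0, -1, 0, 0, 0, 0, -1, 0, 0, 0, 0, -1, 0, 0, 0, 0, -1, 0, 0, 0, 0])

```text
clock: 19.3
eef_pos: [0.4596, -0.2703, 0.018]
eef_rot: [-1.602, -0.081, 0.021]
contact_force: [-0.4, -0.1, 0.9]
gripper_width: 0.571
```

Call:
play_rows(motion=[-1, 0, 0, 0, 0, -1, 0, 0, 0, 0, -1, 0, 0, 0, 0, -1, 0, 0, 0, 0, -1, 0, 0, 0, 0])

```text
clock: 19.72
eef_pos: [0.4597, -0.2704, 0.0181]
eef_rot: [-1.602, -0.082, 0.021]
contact_force: [0.4, -0.4, 0.6]
gripper_width: 0.465
```

Call:
play_rows(motion=[-1, 0, 0, 0.02, 0, -1, 0, 0, 0.03, 0, -1, 0.02, 0.01, 0, 0, -1, 0.034, 0.017, 0, 0, -1, 0.034, 0.017, 0, 0])

```text
clock: 20.13
eef_pos: [0.5441, -0.2271, 0.0692]
eef_rot: [-1.599, -0.077, 0.012]
contact_force: [1.0, -1.1, -0.5]
gripper_width: 0.47
```

Call:
play_rows(motion=[-1, 0.034, 0.017, 0, 0, -1, 0.034, 0.017, 0, 0, -1, 0.034, 0.017, 0, 0, -1, 0.02, 0.01, 0, 0, -1, 0, 0, 0, 0])

```text
clock: 20.55
eef_pos: [0.6761, -0.1592, 0.0698]
eef_rot: [-1.599, -0.081, 0.014]
contact_force: [-0.4, -0.4, -1.0]
gripper_width: 0.47
```

Call:
play_rows(motion=[-1, 0.001, -0.002, -0.015, 0, -1, 0.001, -0.002, -0.015, 0, -1, 0, 0, -0.01, 0, -1, 0, 0, -0.005, 0, -1, 0, 0, 0, 0])

```text
clock: 20.97
eef_pos: [0.6764, -0.1625, 0.0202]
eef_rot: [-1.599, -0.077, 0.017]
contact_force: [0.9, 0.1, -0.6]
gripper_width: 0.472
```

```bash
python3 - <<'E'
from h import *
w,M,s=shot("wrist","w5.png");print(s["eef_pos"],s["eef_rot"]);np.save("w5.npy",{"c":w,"M":M},allow_pickle=True)
E
```

```text
[ 0.6763731  -0.16252005  0.02019555] [-1.59873092 -0.07740075  0.01667862]
```

View pics/w5.png

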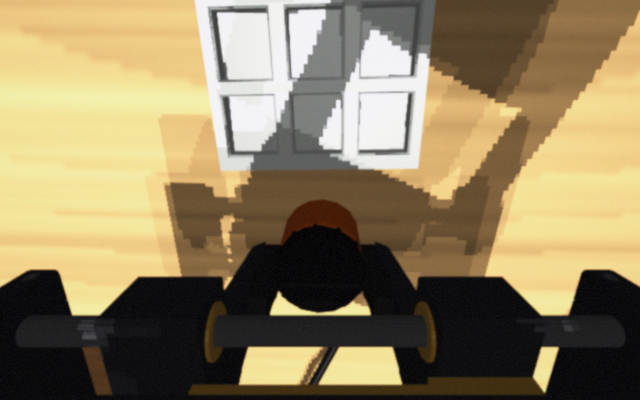

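The mould's back edge is at row 168, spanning columns 219–420, and the jar's foot is at (319,200), so the jar is centred sideways.

```bash
python3 - <<'E'
from h import *
d=np.load("w5.npy",allow_pickle=True).item();c,M=d["c"],d["M"]
print(onplane(c,[(219,169),(420,166),(319,200)],0,M).round(4))
E
```

```text
[[ 0.6347 -0.218   0.    ]
 [ 0.6304 -0.1114  0.    ]
 [ 0.6513 -0.1641  0.    ]]
```

Call:
play_rows(motion=[-1, 0, 0, -0.002, 0, -0.2, 0, 0, 0, 0, 0.2, 0, 0, 0, 0, 0.2, 0, 0, 0, 0, 0.2, 0, 0, 0, 0])

```text
clock: 21.43
eef_pos: [0.6766, -0.1645, 0.0207]
eef_rot: [-1.6, -0.08, 0.014]
contact_force: [0.7, 0.0, 0.4]
gripper_width: 0.599
```

Call:
play_rows(motion=[0.3, 0, 0, 0, 0, 0.3, 0, 0, 0.015, 0, 0.3, 0, 0, 0.03, 0, 0.3, 0, 0, 0.035, 0, 0.3, 0, 0, 0.035, 0])

```text
clock: 21.85
eef_pos: [0.6704, -0.1619, 0.1327]
eef_rot: [-1.593, -0.065, 0.014]
contact_force: [0.2, 0.1, -0.2]
gripper_width: 0.648
```

Call:
play_rows(motion=[0.3, -0.011, 0.034, 0.018, 0, 0.3, -0.011, 0.034, 0.018, 0, 0.3, -0.011, 0.034, 0.018, 0, 0.3, -0.011, 0.034, 0.018, 0, 0.3, -0.011, 0.036, 0, 0])

```text
clock: 22.27
eef_pos: [0.6205, 0.0056, 0.2272]
eef_rot: [-1.603, -0.091, 0.004]
contact_force: [0.9, 0.3, 0.2]
gripper_width: 0.648
```

Call:
play_rows(motion=[0.3, -0.011, 0.037, 0, 0, 0.3, -0.011, 0.037, 0, 0, 0.3, -0.011, 0.037, 0, 0, 0.3, -0.011, 0.037, 0, 0, 0.3, -0.011, 0.037, 0, 0])

```text
clock: 22.68
eef_pos: [0.5636, 0.1986, 0.24]
eef_rot: [-1.602, -0.107, 0.002]
contact_force: [0.3, 1.2, -0.1]
gripper_width: 0.653
```

Call:
play_rows(motion=[0.3, -0.011, 0.037, 0, 0, 0.3, -0.011, 0.037, 0, 0, 0.3, -0.011, 0.037, 0, 0, 0.3, -0.011, 0.037, 0, 0, 0.3, -0.011, 0.02, 0, 0])

```text
clock: 23.1
eef_pos: [0.504, 0.378, 0.2499]
eef_rot: [-1.597, -0.118, 0.003]
contact_force: [0.5, -0.6, -0.2]
gripper_width: 0.652
```

Call:
play_rows(motion=[0, 0, 0, 0, 0, 0, 0, 0, 0, 0, 0, 0, 0, 0, 0, 0, 0, 0, 0, 0, 0, 0, 0, 0, 0])

```text
clock: 23.52
eef_pos: [0.502, 0.3817, 0.2552]
eef_rot: [-1.594, -0.123, 0.009]
contact_force: [0.4, 0.5, 0.4]
gripper_width: 0.504
```

```bash
python3 - <<'E'
from h import *
w,M,s=shot("wrist","w6.png");print(s["eef_pos"],s["eef_rot"]);np.save("w6.npy",{"c":w,"M":M},allow_pickle=True)
print(proj(w,[[.426,.401,.013],[.516,.401,.013],[.586,.401,.007]],M))
E
```

```text
[0.50197785 0.38167957 0.25517256] [-1.59434326 -0.12253314  0.00944208]
[[342.99583531  72.69722008]
 [340.08832502 150.62873554]
 [338.07521037 199.27448083]]
```

View pics/w6.png

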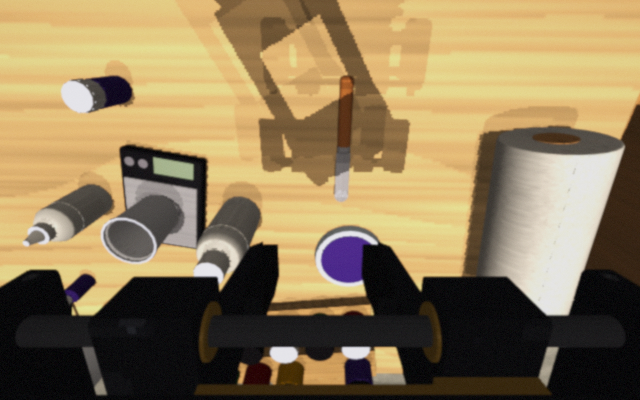

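```bash
python3 - <<'E'
from h import *
d=np.load("w6.npy",allow_pickle=True).item();c,M=d["c"],d["M"]
print(onplane(c,[(347,75),(343,149)],.013,M).round(4),onplane(c,[(341,200)],.007,M).round(4))
E
```

```text
[[0.4284 0.4056 0.013 ]
 [0.5139 0.4045 0.013 ]] [[0.587 0.405 0.007]]
```

Call:
play_rows(motion=[0, -0.003, 0.01, -0.03, 0, 0, -0.003, 0.01, -0.035, 0, 0, 0, 0, -0.035, 0, 0, 0, 0, -0.035, 0, 0, 0, 0, 0, 0], grip_force=25)

```text
clock: 23.98
eef_pos: [0.5016, 0.3974, 0.1212]
eef_rot: [-1.59, -0.132, -0.001]
contact_force: [-1.3, -0.9, -0.9]
gripper_width: 0.502
```

Call:
play_rows(motion=[0, -0.004, 0.004, -0.025, 0, 0, -0.002, 0.002, -0.025, 0, 0, 0, 0, -0.02, 0, 0, 0, 0, -0.01, 0, 0, 0, 0, 0, 0])

```text
clock: 24.4
eef_pos: [0.5009, 0.4006, 0.0443]
eef_rot: [-1.589, -0.136, -0.008]
contact_force: [0.1, 0.1, 0.6]
gripper_width: 0.497
```

Call:
play_rows(motion=[0, -0.005, 0.002, -0.016, 0.01, 0, -0.002, 0, -0.012, 0, 0, 0, 0, -0.007, 0, 0, 0, 0, -0.003, 0, 0, 0, 0, 0, 0])

```text
clock: 24.82
eef_pos: [0.5003, 0.4035, 0.013]
eef_rot: [-1.584, -0.145, -0.002]
contact_force: [0.0, 0.1, 0.1]
gripper_width: 0.499
```

Call:
play_rows(motion=[0, -0.004, 0, -0.005, 0, 0, -0.003, 0, -0.004, 0, -1, -0.001, 0, -0.002, 0, -1, 0, 0, -0.001, 0, -1, 0, 0, -0.001, 0])

```text
clock: 25.23
eef_pos: [0.4936, 0.4046, 0.0021]
eef_rot: [-1.582, -0.149, -0.003]
contact_force: [-1.2, 0.6, -0.3]
gripper_width: 0.294
```

Call:
play_rows(motion=[-1, 0, 0, -0.001, 0, -1, 0, 0, -0.001, 0, -1, 0, 0, 0, 0, -1, 0, 0, 0, 0, -1, 0, 0, 0, 0])

```text
clock: 25.65
eef_pos: [0.4947, 0.4062, 0.0021]
eef_rot: [-1.579, -0.152, -0.002]
contact_force: [-0.8, -0.5, 0.0]
gripper_width: 0.174
```

Call:
play_rows(motion=[-1, 0, 0, 0.02, 0, -1, 0, 0, 0.035, 0, -1, 0, 0, 0.04, 0, -1, 0, 0, 0.04, 0, -1, 0, -0.01, 0.035, 0])

```text
clock: 26.07
eef_pos: [0.4858, 0.3907, 0.1642]
eef_rot: [-1.593, -0.131, -0.001]
contact_force: [0.6, 0.2, -0.2]
gripper_width: 0.183
```

Call:
play_rows(motion=[-1, 0.004, -0.03, 0.01, 0, -1, 0.004, -0.038, 0.005, 0, -1, 0.004, -0.038, 0, 0, -1, 0.004, -0.038, 0, 0, -1, 0.004, -0.038, 0, 0])

```text
clock: 26.48
eef_pos: [0.5099, 0.2105, 0.1928]
eef_rot: [-1.583, -0.151, 0.009]
contact_force: [0.6, -0.5, -0.5]
gripper_width: 0.179
```

Call:
play_rows(motion=[-1, 0.005, -0.038, 0, 0, -1, 0.005, -0.038, 0, 0, -1, 0.005, -0.038, 0, 0, -1, 0.005, -0.038, 0, 0, -1, 0.005, -0.038, 0, 0])

```text
clock: 26.9
eef_pos: [0.5333, 0.0113, 0.1931]
eef_rot: [-1.584, -0.152, 0.011]
contact_force: [1.9, 0.0, -0.3]
gripper_width: 0.175
```

Call:
play_rows(motion=[-1, 0.005, -0.038, 0, 0, -1, 0.005, -0.038, 0, 0, -1, 0.005, -0.038, 0, 0, -1, 0.005, -0.038, 0, 0, -1, 0.005, -0.038, 0, 0])

```text
clock: 27.32
eef_pos: [0.5564, -0.1891, 0.1928]
eef_rot: [-1.584, -0.152, 0.009]
contact_force: [1.1, -0.5, 0.2]
gripper_width: 0.178
```

Call:
play_rows(motion=[-1, 0.008, -0.02, -0.02, 0.01, -1, 0.008, -0.02, -0.03, 0.01, -1, 0.008, -0.018, -0.03, 0, -1, 0, 0, -0.03, 0, -1, 0, 0, 0, 0])

```text
clock: 27.73
eef_pos: [0.5815, -0.2628, 0.0814]
eef_rot: [-1.592, -0.159, 0.02]
contact_force: [-1.2, 1.6, -0.8]
gripper_width: 0.185
```

```bash
python3 - <<'E'
from h import *
w,M,s=shot("wrist","w7.png");print(s["eef_pos"],s["eef_rot"]);np.save("w7.npy",{"c":w,"M":M},allow_pickle=True)
E
```

```text
[ 0.58148462 -0.26280955  0.08141236] [-1.59247668 -0.15888992  0.02028491]
```

View pics/w7.png

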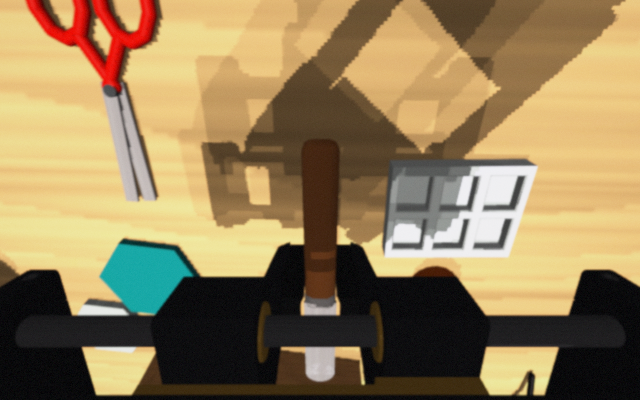

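The spatula is held straight in the jaws. The mould's right edge runs from (392,160) to (386,256).

```bash
python3 - <<'E'
from h import *
d=np.load("w7.npy",allow_pickle=True).item();c,M=d["c"],d["M"]
P=onplane(c,[(392,160),(385,248),(533,166),(514,250)],.014,M);print(P.round(4),P.mean(0))
E
```

```text
[[ 0.5503 -0.2167  0.014 ]
 [ 0.6226 -0.2131  0.014 ]
 [ 0.5521 -0.1226  0.014 ]
 [ 0.6211 -0.1141  0.014 ]] [ 0.58651605 -0.16663529  0.014     ]
```

Call:
play_rows(motion=[-1, 0, 0.004, -0.01, 0.01, -1, 0, 0.004, -0.015, 0.005, -1, 0, 0.003, -0.012, 0, -1, 0, 0, -0.006, 0, -1, 0, 0, 0, 0])

```text
clock: 28.2
eef_pos: [0.5865, -0.2517, 0.0467]
eef_rot: [-1.601, -0.169, 0.041]
contact_force: [-1.0, -0.2, 0.2]
gripper_width: 0.176
```

Call:
play_rows(motion=[-1, -0.004, 0.001, -0.015, 0, -1, -0.003, 0, -0.012, 0, -1, -0.001, 0, -0.008, 0, -1, 0, 0, -0.004, 0, -1, 0, 0, 0, 0])

```text
clock: 28.62
eef_pos: [0.5813, -0.2509, 0.0106]
eef_rot: [-1.605, -0.175, 0.045]
contact_force: [0.5, -0.0, 0.3]
gripper_width: 0.179
```

Call:
play_rows(motion=[-1, -0.002, 0.001, -0.003, -0.005, -1, -0.001, 0, -0.003, -0.005, -1, 0, 0, -0.002, 0, -1, 0, 0, -0.001, 0, -1, 0, 0, 0, 0])

```text
clock: 29.03
eef_pos: [0.5794, -0.2508, 0.0027]
eef_rot: [-1.607, -0.178, 0.034]
contact_force: [-0.3, -0.3, 2.1]
gripper_width: 0.178
```

Call:
play_rows(motion=[-0.43, 0, 0, 0, 0, -0.43, 0, 0, 0, 0, -0.43, 0, 0, 0, 0, -0.43, 0, 0, 0, 0, -0.43, 0, 0, 0.003, 0])

```text
clock: 29.45
eef_pos: [0.5797, -0.2512, 0.0061]
eef_rot: [-1.608, -0.178, 0.034]
contact_force: [-0.1, -0.1, -0.3]
gripper_width: 0.281
```

Call:
play_rows(motion=[-0.43, 0, 0, 0.01, 0, -0.43, 0, 0, 0.02, 0, -0.43, 0, 0, 0.035, 0, -0.43, 0, 0, 0.04, 0, -0.43, 0, 0, 0.04, 0])

```text
clock: 29.87
eef_pos: [0.5726, -0.2464, 0.1477]
eef_rot: [-1.595, -0.162, 0.031]
contact_force: [0.7, -1.1, 0.1]
gripper_width: 0.287
```

Call:
play_rows(motion=[-0.43, -0.035, 0, 0.02, 0, -0.43, -0.035, 0, 0.02, 0, -0.43, -0.035, 0, 0.02, 0, -0.43, -0.035, 0, 0.02, 0, -0.43, -0.035, 0.0, 0.02, 0])

```text
clock: 30.28
eef_pos: [0.4006, -0.2475, 0.2634]
eef_rot: [-1.609, -0.177, 0.04]
contact_force: [-0.2, -1.8, 0.7]
gripper_width: 0.283
```

Call:
play_rows(motion=[-0.43, -0.02, 0.035, 0.01, 0, -0.43, -0.02, 0.035, 0.01, 0, -0.43, 0, 0.035, 0, 0, -0.43, 0, 0.035, 0, 0, -0.43, 0, 0, 0, 0])

```text
clock: 30.7
eef_pos: [0.3543, -0.1085, 0.2937]
eef_rot: [-1.625, -0.189, 0.029]
contact_force: [0.7, -1.5, 0.0]
gripper_width: 0.286
```

```bash
python3 - <<'E'
from h import *
c,M,s=shot("top");print(s["eef_pos"]);np.save("t8.npy",{"c":c,"M":M},allow_pickle=True)
cr=cv2.convertScaleAbs(c["image"][125:265,160:480,::-1],alpha=1.6)
cv2.imwrite("pics/c8.png",cv2.resize(cr,None,fx=2.5,fy=2.5,interpolation=2))
w,M,s=shot("wrist","w8.png");np.save("w8.npy",{"c":w,"M":M},allow_pickle=True)
E
```

```text
[ 0.35433132 -0.10846916  0.29366466]
```

View pics/c8.png

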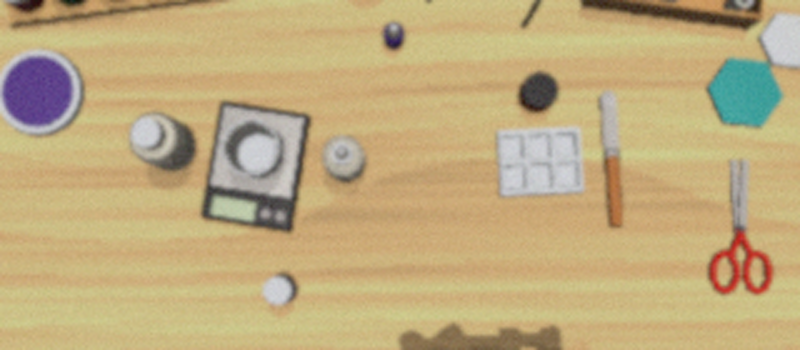

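View pics/w8.png

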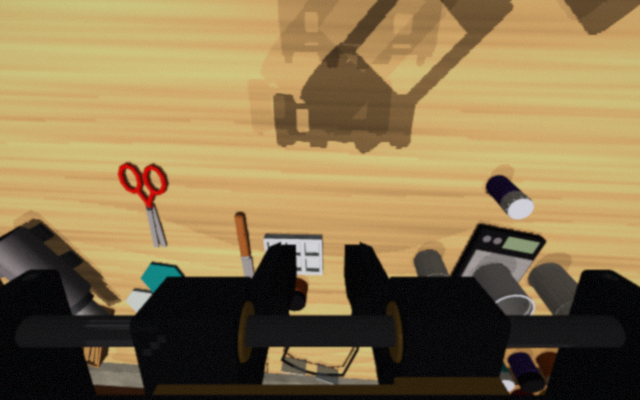

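```bash
python3 - <<'E'
from h import *
d=np.load("t8.npy",allow_pickle=True).item();c,M=d["c"],d["M"]
q=lambda L:[(160+(u+.5)/2.5-.5,125+(v+.5)/2.5-.5) for u,v in L]
S=np.array([.603,.161]);ys=-.158;O=np.array([.589,-.166]);ym=.03
def loc(p,o,y): d=p[:2]-o;return np.round([d[0]*np.cos(y)+d[1]*np.sin(y),-d[0]*np.sin(y)+d[1]*np.cos(y)],4)
for n,p,z,o,y in[("cup rim",(254,149),.094,S,ys),("cup floor",(259,155),.026,S,ys),("resin",(148,132),.135,S,ys),("hard",(342,155),.113,S,ys),("jar",(539,91),.042,O,ym),("h0",(615,226),.013,O,ym),("tip",(608,92),.007,O,ym)]:
    P=onplane(c,q([p]),z,M)[0];print(n,P.round(4),loc(P,o,y))
E
```

```text
cup rim [0.5989 0.1556 0.094 ] [-0.0032 -0.0059]
cup floor [0.5999 0.1589 0.026 ] [-0.0028 -0.0025]
resin [0.6134 0.261  0.135 ] [-0.0055  0.1004]
hard [0.5891 0.0596 0.113 ] [ 0.0022 -0.1023]
jar [ 0.6673 -0.1615  0.042 ] [0.0784 0.0021]
h0 [ 0.5139 -0.2495  0.013 ] [-0.0776 -0.0812]
tip [ 0.6711 -0.2476  0.007 ] [ 0.0796 -0.084 ]
```

```bash
python3 -c "
from rig import bot
print(bot.close_job())"
```

```text
the job is handed in; nothing more can be done
None
```

I moved all five items into place and handed the job in at about 31 s. My last top-camera measurements put each one inside its tolerance.

| Item | Measured (mm, scale or mould frame) | Allowed (mm) |
|---|---|---|
| Cup | 4–7 off the plate centre | under 12 |
| Resin bottle | x −5, y +100 | x ±15, y 87 to 115 |
| Hardener bottle | x +2, y −102 | x ±15, y −110 to −82 |
| Squat jar | x +78, y +2 | x 65 to 93, y ±15 |
| Spatula | x about +1, y about −83, about 1° off parallel | x ±20, y −91 to −63, under about 10° |

- **Bystanders:** the slim jar, scissors and dropper bottle appear at the same pixels in the last top picture as in the first.
- **Forces:** the contact force I read after each move never went above about 4 N, including while I set the cup on the scale.
- **Tool tilt:** the gripper slowly drifted to about 0.19 rad off vertical. The items still look upright, or flat for the spatula, in the final pictures, but I did not measure their tilt.
- **Disagreements:** camera estimates of the scale, mould and objects differed by 2 to 5 mm between views. The hardener bottle is the closest to a limit, with about 8 mm to spare.

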